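# Put the instrument handle away and snap its case shut

### The job

Draw the steel instrument handle out of its holster by the end that sticks out, lay it down on the worktop in front of the holster and let go. Then take it afresh and put it into the pocket of the open case, the narrow one that runs from the front to the hinge, lying fully down, either way round, and swing the lid over and press it down until it snaps past its spring catch and stays shut. Do not force the lid or the case, and leave the other things on the worktop where they are.

Things in the scene. Friction and masses are not known exactly. Their poses are not given: they have to be found in the camera images.
- case: Open square aluminium case, 150 x 150 mm, 36 mm high, fixed to the worktop. Origin: centre of its underside, on the worktop. +x points from its front to its hinge, z up. It has a black liner (top at 29 mm) with a long pocket and a wide cross channel. In front of it (x -75 to -95 mm) stands a sprung steel roller catch, top at 38 mm, for the lid.
- pocket (a point): Centre of the pocket's floor, on the case's axis, 6 mm above the worktop. The pocket runs along the case's x: 128 mm long, 40 mm wide, 23 mm deep below the liner's top. The cross channel for the fingers, equally deep, spans case x -28 to 28 mm and y -70 to 70 mm.
- lid (a joint): Hinge of the case's lid, rad: 0 fully shut, up to 1.9; starts 1.6 to 1.75 (about upright). Stiff: the lid stays at any angle; about 1.5 N at the front edge moves it. At about 0.1 rad (edge 15 mm above shut) it meets the spring catch: about 15 N down at the front edge pushes it on, it snaps at about 0.05 rad and is then held at 0 against a hard stop.
- lid_hinge (a point): Middle of the hinge axis (along the case's y), at case x = 75 mm, z = 38 mm. The lid is a plate reaching 155 mm from the axis, 154 mm wide; its outer face lies 5 mm from the axis (shut: level, 43 mm above the worktop, facing up; open: facing the case's +x).
- lid_front (a point): Point on the lid's outer face at the middle of its front edge, 150 mm from the hinge axis (the plate ends 5 mm further on).
- holster: Steel sleeve, fixed to the worktop, open at the end that looks to its -x. Origin: on the worktop, 60 mm in front of the mouth (holster x = 60 mm is the mouth, x = 142 mm its closed far end). 46 mm wide outside, 40 mm inside, 36 mm high inside, 39 mm outside, no floor: the handle lies on the worktop in it. Low flanges reach to y = +-35 mm, 5 mm high. +x points into the sleeve, z up.
- handle: Loose steel instrument handle, a rounded bar 120 mm long, 28 mm wide, 26 mm high, with ribs; 0.14 to 0.28 kg. Origin: middle of its underside. x along it: butt at x = -60 mm, the head (last 16 mm, 34 mm wide) at x = +60 mm. It starts lying in the holster, head in, with its butt sticking out 40 mm from the mouth.
- handle_mid (a point): Centre of the handle, 13 mm above its underside.
- laryngoscope: Black laryngoscope with folded blade, 126 x 63 x 27 mm, lying; origin at its underside. Bystander: leave it where it is.
- thumb_forceps: Thin steel forceps, 132 mm long, lying; origin at its underside. Bystander: leave it where it is.
- torch: White pen torch, 121 mm long, 12 mm thick, lying; origin at its underside. Bystander: leave it where it is.
- tape: Roll of skin tape, 54 mm across, 12 mm high, lying flat; origin at its underside. Bystander: leave it where it is.
- short_vial: Small capped vial, 22 mm across, 44 mm high, standing; origin at its underside. Bystander: leave it where it is.
- tall_vial: Capped vial, 29 mm across, 66 mm high, standing; origin at its underside. Bystander: leave it where it is.
- oral_airway: Curved plastic oral airway, 76 x 66 x 12 mm, lying; origin at its underside. Bystander: leave it where it is.

How it is judged:
By the outcome, as a careful person would: the job done as asked, in the order asked, and still so for the second after the job is handed in, with the robot touching nothing.
It also fails if it takes over 72 s, if anything falls off the work surface, if the arm or the gripper's body presses on something with over 40 N, if the wrist force passes 120 N, or if a joint passes its speed limit or range.

### The arm

A 6-joint arm with a two-finger parallel gripper is mounted at the origin on a cart in front of the work surface, level with it; the furniture and walls round the work are solid. World frame = base frame: x ahead of the robot, y to its left, z up, the work surface at z = 0. Lengths are in m, angles in rad, forces in N, time in s.
With the tool pointing down it reaches from about 0.35 to 0.775 m from the base axis. Payload 5.5 kg.
Tool frame: the origin (TCP) lies at the very end of the fingers, on their centre line; the grasp point (between the pads) lies 19 mm behind it; z points along the fingers, y is the line along which they close (so a half turn about z gives the same grasp; the last joint's range is limited). The gripper opens to 85 mm and grips with 20 to 120 N. Pads are 22 mm wide; open, the fingers measure 114 mm over their backs; the gripper's body (76 mm by 85 mm) begins 54 mm behind the grasp point. The pads swing forward as they close: fully open they stand 13 mm farther back than shut.
Start: joints at [-1.48, 0.313, 0.046, 1.304, 0, 1.431], TCP at [0.132, -0.56, 0.231] pointing down, gripper open.
Joint ranges: [-2.76, 2.76], [-0.86, 1.69], [-1.03, 1.26], [-2.2, 2.34], [-1.47, 1.5], [-3.14, 3.14]. Speed limits (rad/s): [2.57, 2.57, 3.14, 3.14, 3.14, 3.14].

### API

Orientations are given as a unit quaternion [w, x, y, z].
In Python, from workcell import get_state, read_camera, hand_in gives the robot as it stands.
- The arm moves only by the tool send_rows, never from a script. Its argument "increments" is a list of rows, each an object of numbers: "dx", "dy", "dz": the shift along the world's x, y, z in units of 25 mm (1.0 is 25 mm); "roll": the turn about the world's z in units of 8 degrees (1.0 is 8 degrees); "claw": the opening, from -1 (shut) to 1 (fully open). In form: [{"dx": .., "dy": .., "dz": .., "roll": .., "claw": ..}, ...]. A call has exactly 5 rows; each row is the pose to reach, as a shift and turn from the pose commanded when the call began; what a row does not reach only later rows make up. A row lasts 1/8 s, in which the tool goes at most 62.5 mm and 10.7 degrees, less where a joint would pass 70% of its speed; a pose out of reach is approached as far as the arm can. A call with a gripper value outside its range is refused whole. The fingers move at their own pace and stop on an object; "grip_force" is the grip in N (left out, the last holds). Time passes only in rows, so rows that repeat a pose let the fingers close, or fill a call up. It gives the time, the measured TCP pose, the force, the opening and the grip force at its end, in the units of the state.
- get_state(): the state, without advancing time (a new reading comes with each control period).
- read_camera(name): name is "scene" or "top" or "wrist"; returns a dict with "image" (480x640x3 uint8, blue, green, red), "fx", "fy", "cx", "cy" (pixels), "dist_coeffs" ([k1, k2, p1, p2, k3] as OpenCV has them; the pictures are not rectified), "world_to_cam" (4x4, takes a point from world to camera coordinates). Camera axes: x right, y up, looking along -z (the intrinsics and any distortion apply to the point x, -y, -z); pixel columns grow to the right and rows downward; lengths in m; the calibration is good to about 2 mm. A picture is of the moment at which its call begins. There is no depth.
- hand_in(): hands the job in; it is judged then, once.
The state is a dict: "clock": time; "joint_pos": joint angles; "qvel": joint speeds; "tau": joint torques, N m; "tcp_pos": TCP position; "orientation": TCP orientation; "wrist_force": force on the tool from outside, world axes, zero at the start; "ft_torque": the same for the moment, N m; "finger_gap": finger opening in m; "grip_force": force on a finger pad.
Only numpy, scipy, OpenCV 4.12 (cv2) and the standard library are available. Lean on these libraries where they do the work, as an engineer would, in place of code of your own. Each camera call takes 0.05 s, during which the arm holds its last target. There are 200 camera calls.

## Working session

There is one attempt and no reset: what is moved stays moved. The work goes in short steps, Python scripts to look and compute and a tool call to move; the robot and the scene stay as the last step left them, time stands still between calls to the robot, and variables do not carry over. Pictures are saved under pics/ and viewed, at most 10 in all, crops included, and the job is handed in when it is done.

Besides the shell and the picture viewer there is one more tool, called by a JSON object that holds its "api" and its "payload". send_rows: Moves the arm, as the interface text tells. Its arguments: {"type":"object","properties":{"increments":{"type":"array","items":{"type":"object","properties":{"dx":{"type":"number"},"dy":{"type":"number"},"dz":{"type":"number"},"roll":{"type":"number"},"claw":{"type":"number"}}}},"grip_force":{"type":"number"}},"required":["increments"]}

```bash
mkdir -p pics; cat > h.py <<'E'
import numpy as np,cv2,json
from workcell import get_state,read_camera
def snap(n,f):
    c=read_camera(n);cv2.imwrite(f'pics/{f}.png',c['image']);np.save(f'pics/{f}.npy',c,allow_pickle=True);return c
def load(f): return np.load(f'pics/{f}.npy',allow_pickle=True).item()
def rays(c,px):
    K=np.array([[c['fx'],0,c['cx']],[0,c['fy'],c['cy']],[0,0,1.]])
    p=cv2.undistortPoints(np.array(px,float).reshape(-1,1,2),K,np.array(c['dist_coeffs'],float))[:,0]
    T=np.array(c['world_to_cam']);d=np.c_[p[:,0],-p[:,1],-np.ones(len(p))]
    return -T[:3,:3].T@T[:3,3], d@T[:3,:3]
def plane(c,px,z):
    o,d=rays(c,px);z=np.broadcast_to(z,len(d));return o+d*((z-o[2])/d[:,2])[:,None]
def proj(c,P):
    T=np.array(c['world_to_cam']);q=np.atleast_2d(P)@T[:3,:3].T+T[:3,3];q=q*[1,-1,-1]
    K=np.array([[c['fx'],0,c['cx']],[0,c['fy'],c['cy']],[0,0,1.]])
    return cv2.projectPoints(q,np.zeros(3),np.zeros(3),K,np.array(c['dist_coeffs'],float))[0][:,0]
E
python3 -c "
from h import *
for n in('top','scene'):
    c=snap(n,n+'0');print(n,c['fx'],rays(c,[[320,240]]))
s=get_state();print(s)"
```

```text
top 502.2039137864482 (array([ 0.4427833 , -0.08757319,  1.06670983]), array([[ 0.10783743,  0.01672021, -0.99412097]]))
scene 480.59233618034347 (array([0.04630438, 0.53792412, 0.91475765]), array([[ 0.4469186 , -0.53405433, -0.71769809]]))
{'clock': 0.1, 'joint_pos': array([-1.47960686e+00,  3.13950471e-01,  4.51318972e-02,  1.30358492e+00,
        6.70293089e-06,  1.43117281e+00]), 'qvel': array([ 3.64851505e-04, -4.78215187e-07,  2.78342528e-03, -5.16549683e-04,
        6.91017215e-04, -1.63134793e-03]), 'tau': array([ 2.01819399e-03, -4.81724131e+01,  2.99244869e+01,  1.26866487e-02,
       -2.27638820e-04, -1.82342529e-05]), 'tcp_pos': array([ 0.13148218, -0.55932488,  0.23049978]), 'orientation': array([-8.03266279e-04,  9.93347738e-01,  1.15150446e-01,  2.28089708e-05]), 'wrist_force': array([0.33052681, 0.38939132, 0.31671169]), 'ft_torque': array([ 0.01301648, -0.0148151 ,  0.01577822]), 'grip_force': 0.0, 'finger_gap': 0.08519087036222701}
```

View pics/top0.png

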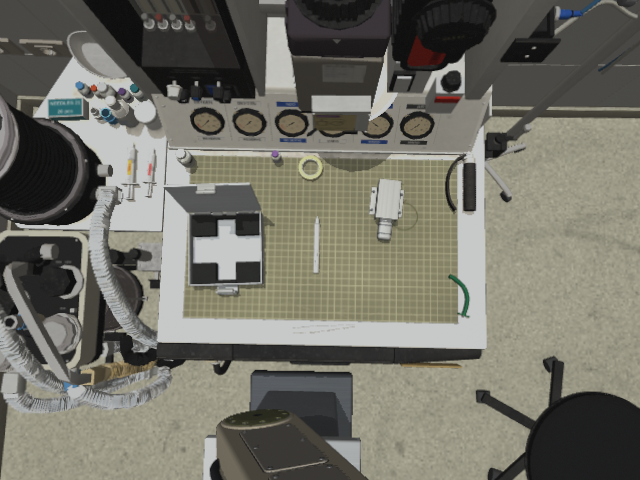

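View pics/scene0.png

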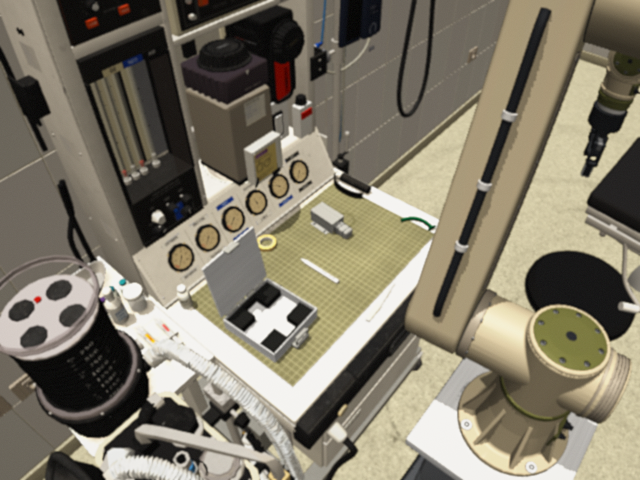

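Top view: case around px (227,248) with the lid up at its far side, holster around (387,200) with the butt towards the robot at (384,232), torch at (317,245). I'll look closer.

```bash
python3 -c "
from h import *
i=load('top0')['image']
a=cv2.resize(i[170:300,165:275],None,fx=4,fy=4,interpolation=2);b=cv2.resize(i[170:300,355:445],None,fx=4,fy=4,interpolation=2)
cv2.imwrite('pics/c1.png',np.hstack([a,b]))
c=load('top0')
print(plane(c,[[191,213],[261,212],[262,285],[190,285]],.036).round(3))
print(plane(c,[[384,237],[317,217],[317,272],[310,167],[183,157],[485,157],[276,156]],.0).round(3))
"
```

```text
[[0.605 0.198 0.036]
 [0.611 0.053 0.036]
 [0.46  0.046 0.036]
 [0.457 0.193 0.036]]
[[ 0.568 -0.206  0.   ]
 [ 0.608 -0.062  0.   ]
 [ 0.49  -0.065  0.   ]
 [ 0.717 -0.045  0.   ]
 [ 0.733  0.231  0.   ]
 [ 0.746 -0.422  0.   ]
 [ 0.74   0.03   0.   ]]
```

View pics/c1.png

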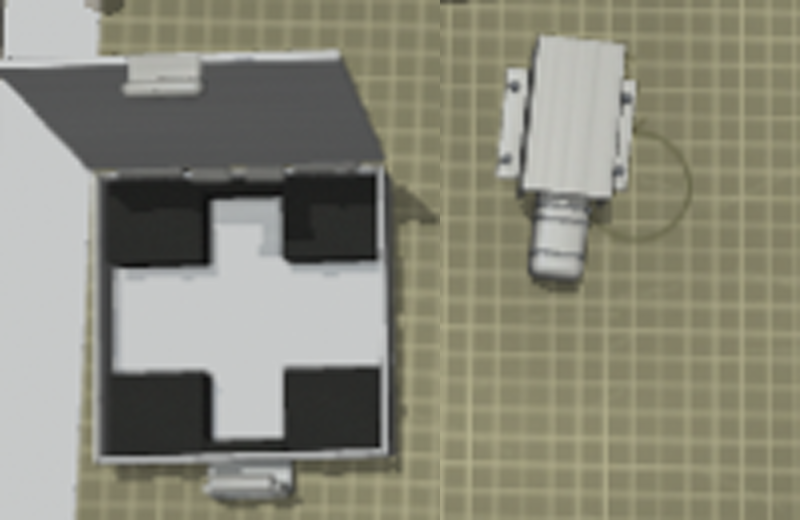

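The crop shows the case rim corners, the pocket edges in the black liner, the holster roof (crop corners (540,36), (625,44), (608,196), (523,190)) and the butt near (555,278).

```bash
python3 -c "
from h import *
c=load('top0')
L=lambda p:[[165+(x)/4,170+y/4] for x,y in p]
R=lambda p:[[355+(x-440)/4,170+y/4] for x,y in p]
def an(a,b): return np.degrees(np.arctan2((b-a)[1],(b-a)[0])).round(1)
r=plane(c,L([(98,462),(388,458),(383,168),(98,172)]),.036);print(r.round(4),r.mean(0),an(r[0],r[3]),an(r[1],r[2]),an(r[1],r[0]))
l=plane(c,L([(210,410),(285,410),(209,235),(283,235)]),.029);print(l.round(4));a,b=(l[0]+l[1])/2,(l[2]+l[3])/2;print(a,b,an(a,b))
h=plane(c,R([(540,36),(625,44),(608,196),(523,190)]),.039);print(h.round(4),an(h[3],h[0]),an(h[2],h[1]),an(h[2],h[3]),(h[2]+h[3])/2)
q=plane(c,R([(530,265),(582,267),(536,205),(587,210)]),.013);print(q.round(4),(q[0]+q[1])/2,(q[2]+q[3])/2)
print(plane(c,R([(553,280)]),.013),plane(c,R([(553,284)]),.0))
print('lidtop',plane(c,L([(0,68),(340,52)]),.19))
s=get_state();print(s['tcp_pos'])
d=load('scene0');i=d['image']
cv2.imwrite('pics/s1.png',np.hstack([cv2.resize(i[220:370,190:330],None,fx=3,fy=3,interpolation=2),cv2.resize(i[195:345,300:420],None,fx=3,fy=3,interpolation=2)]))
"
```

```text
[[0.4559 0.1939 0.036 ]
 [0.4607 0.0463 0.036 ]
 [0.6106 0.0539 0.036 ]
 [0.6054 0.2011 0.036 ]] [0.53315364 0.12382618 0.036     ] 2.8 2.9 91.9
[[0.4837 0.1397 0.029 ]
 [0.4845 0.1011 0.029 ]
 [0.5746 0.1441 0.029 ]
 [0.5754 0.1057 0.029 ]]
[0.48411129 0.12040413 0.029     ] [0.57499914 0.1248841  0.029     ] 2.8
[[ 0.6845 -0.1924  0.039 ]
 [ 0.681  -0.2366  0.039 ]
 [ 0.601  -0.2283  0.039 ]
 [ 0.6033 -0.1845  0.039 ]] -5.6 -5.9 87.0 [ 0.60218078 -0.20640748  0.039     ]
[[ 0.5675 -0.191   0.013 ]
 [ 0.5669 -0.2184  0.013 ]
 [ 0.5995 -0.1939  0.013 ]
 [ 0.5973 -0.2209  0.013 ]] [ 0.56720508 -0.20473658  0.013     ] [ 0.59842175 -0.20737207  0.013     ]
[[ 0.55974369 -0.2032238   0.013     ]] [[ 0.55903956 -0.20466907  0.        ]]
lidtop [[0.62664908 0.20320438 0.19      ]
 [0.63713063 0.05355069 0.19      ]]
[ 0.13148218 -0.55932488  0.23049978]
```

View pics/s1.png

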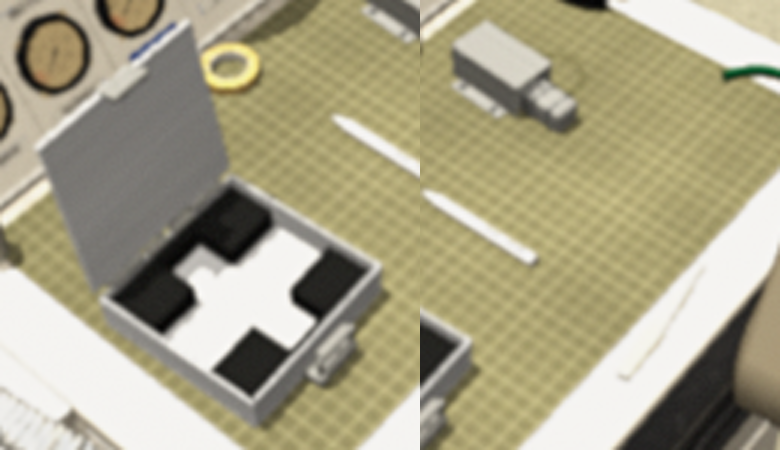

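Positions agree with the given sizes: case about (0.533, 0.124) at yaw 2.8°, holster mouth about (0.602, -0.2065) at yaw -5.5°, butt end at x ≈ 0.560. I'll start moving, turning the tool round by about 162° to stay clear of joint 6's limit.

{"api": "send_rows", "payload": {"increments": [{"dx": 1.9,"dy": 1.5,"dz": 0,"roll": 1.3,"claw": 1},{"dx": 3.8,"dy": 3,"dz": 0,"roll": 2.6,"claw": 1},{"dx": 5.7,"dy": 4.5,"dz": 0,"roll": 3.9,"claw": 1},{"dx": 7.6,"dy": 6,"dz": 0,"roll": 5.2,"claw": 1},{"dx": 9.5,"dy": 7.5,"dz": 0,"roll": 6.5,"claw": 1}]}}

```text
clock: 0.72
tcp_pos: [0.3702, -0.3708, 0.231]
orientation: [-0.0, 0.841, 0.541, 0.0]
wrist_force: [0.2, -0.5, 1.2]
finger_gap: 0.0852
grip_force: 0.0
```

{"api": "send_rows", "payload": {"increments": [{"dx": 1.7,"dy": 1.4,"dz": 0,"roll": 1.3,"claw": 1},{"dx": 3.4,"dy": 2.8,"dz": 0,"roll": 2.6,"claw": 1},{"dx": 5.1,"dy": 4.2,"dz": 0,"roll": 3.9,"claw": 1},{"dx": 6.8,"dy": 5.6,"dz": 0,"roll": 5.2,"claw": 1},{"dx": 8.3,"dy": 6.6,"dz": 0,"roll": 6.5,"claw": 1}]}}

```text
clock: 1.35
tcp_pos: [0.5777, -0.2054, 0.2309]
orientation: [-0.0, 0.518, 0.856, 0.0]
wrist_force: [-0.2, -0.5, 0.2]
finger_gap: 0.0857
grip_force: 0.0
```

{"api": "send_rows", "payload": {"increments": [{"dz": -0.8,"roll": 1.3,"claw": 1},{"dz": -1.6,"roll": 2.6,"claw": 1},{"dz": -2.4,"roll": 3.9,"claw": 1},{"dz": -3.2,"roll": 5.2,"claw": 1},{"dz": -4,"roll": 6.5,"claw": 1}]}}

```text
schema error: expected keys dx, dy, dz, roll, claw
```

```bash
python3 -c "
from h import *
c=snap('wrist','w1');s=get_state();print(s['tcp_pos'],s['orientation'],s['joint_pos'],s['clock'],s['wrist_force'])
print(rays(c,[[320,240]]))
q=s['orientation'];print(np.degrees(2*np.arctan2(q[2],q[1])))"
```

```text
[ 0.5814582  -0.20265793  0.2302891 ] [3.89364153e-04 5.13867706e-01 8.57867877e-01 1.59226394e-03] [-0.46719074  0.39342323  0.15885391  1.33521966  0.00311976  0.61218691] 1.4 [3.66359971 0.32018947 0.95525348]
(array([ 0.54092016, -0.13202676,  0.37357129]), array([[ 0.134425  , -0.28336464, -0.94963209]]))
118.15630608904662
```

View pics/w1.png

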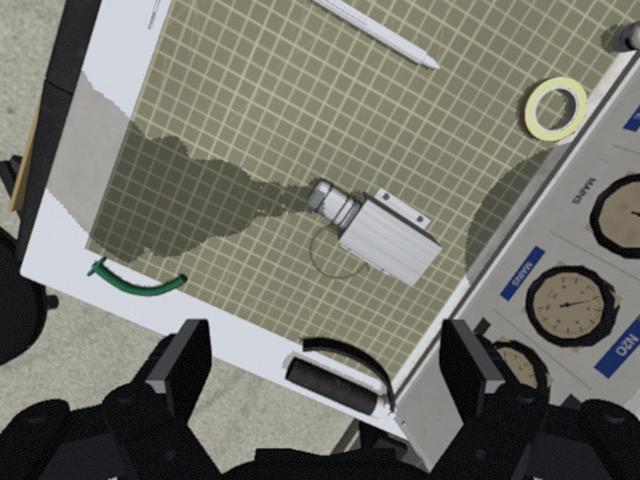

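Wrist view: holster roof corners at (369,193), (441,241), (417,286), (341,239), and the butt end at about (315,195). I'll cross-check these against the top view.

```bash
python3 -c "
from h import *
c=load('w1')
h=plane(c,[(369,193),(441,241),(417,286),(341,239)],.039);print(h.round(4),(h[0]+h[3])/2,np.degrees(np.arctan2(*(h[1]-h[0])[[1,0]])))
print(plane(c,[(325,180),(309,206),(352,203),(337,228)],.013).round(4))"
```

```text
[[ 0.6058 -0.1752  0.039 ]
 [ 0.6834 -0.1831  0.039 ]
 [ 0.6877 -0.23    0.039 ]
 [ 0.6043 -0.2224  0.039 ]] [ 0.60505147 -0.19880394  0.039     ] -5.813987377769397
[[ 0.5696 -0.1867  0.013 ]
 [ 0.5677 -0.2149  0.013 ]
 [ 0.6016 -0.1939  0.013 ]
 [ 0.6007 -0.2216  0.013 ]]
```

{"api": "send_rows", "payload": {"increments": [{"dx": 0,"dy": 0,"dz": -0.8,"roll": 1.3,"claw": 1},{"dx": 0,"dy": 0,"dz": -1.6,"roll": 2.6,"claw": 1},{"dx": 0,"dy": 0,"dz": -2.4,"roll": 3.9,"claw": 1},{"dx": 0,"dy": 0,"dz": -3.2,"roll": 5.2,"claw": 1},{"dx": 0,"dy": 0,"dz": -4,"roll": 6.5,"claw": 1}]}}

```text
clock: 2.02
tcp_pos: [0.576, -0.2073, 0.1301]
orientation: [-0.001, 0.091, 0.996, 0.0]
wrist_force: [-0.6, -0.2, 0.3]
finger_gap: 0.0854
grip_force: 0.0
```

```bash
python3 -c "
from h import *
c=load('scene0')
S=lambda p:[[300+(x-420)/3,195+y/3] for x,y in p]
h=plane(c,S([(487,21),(551,64),(518,84),(455,49)]),.039);print(h.round(4))
c=snap('wrist','w2');print(get_state()['tcp_pos'])
cv2.imwrite('pics/w2c.png',c['image'][40:400,150:560])
"
```

```text
[[ 0.6796 -0.23    0.039 ]
 [ 0.5989 -0.2215  0.039 ]
 [ 0.6056 -0.1828  0.039 ]
 [ 0.6777 -0.1825  0.039 ]]
[ 0.57454945 -0.20652804  0.12721195]
```

View pics/w2c.png

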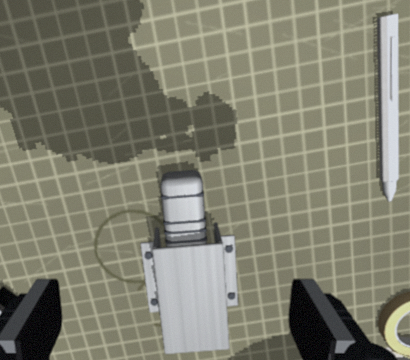

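The sharper wrist view has the butt's end at crop (182,172), its sides at x 161 and 205, and the roof's mouth corners at (156,248) and (221,246).

```bash
python3 -c "
from h import *
c=load('w2')
W=lambda p:[[150+x,40+y] for x,y in p]
h=plane(c,W([(156,248),(221,246),(164,352),(228,350)]),.039);print(h.round(4),(h[0]+h[1])/2,(h[2]+h[3])/2)
print(plane(c,W([(161,200),(205,199),(163,230),(207,229),(182,171)]),.013).round(4))
q=get_state()['orientation'];print(np.degrees(2*np.arctan2(q[2],q[1])))"
```

```text
[[ 0.6024 -0.2233  0.039 ]
 [ 0.6086 -0.182   0.039 ]
 [ 0.6825 -0.2336  0.039 ]
 [ 0.689  -0.1889  0.039 ]] [ 0.60553132 -0.20265527  0.039     ] [ 0.68574505 -0.21124076  0.039     ]
[[ 0.5793 -0.2164  0.013 ]
 [ 0.5841 -0.1865  0.013 ]
 [ 0.6014 -0.2193  0.013 ]
 [ 0.6063 -0.1887  0.013 ]
 [ 0.5618 -0.1986  0.013 ]]
169.82722222951494
```

{"api": "send_rows", "payload": {"increments": [{"dx": 0.12,"dy": 0.16,"dz": -1.3,"roll": 0.6,"claw": 1},{"dx": 0.12,"dy": 0.16,"dz": -2.6,"roll": 0.6,"claw": 1},{"dx": 0.12,"dy": 0.16,"dz": -3.8,"roll": 0.6,"claw": 1},{"dx": 0.12,"dy": 0.16,"dz": -4.4,"roll": 0.6,"claw": 1},{"dx": 0.12,"dy": 0.16,"dz": -4.4,"roll": 0.6,"claw": 1}]}}

```text
clock: 2.7
tcp_pos: [0.5787, -0.203, 0.0205]
orientation: [-0.001, 0.053, 0.999, 0.001]
wrist_force: [-0.5, 1.2, 0.2]
finger_gap: 0.0855
grip_force: 0.0
```

{"api": "send_rows", "payload": {"increments": [{"dx": 0,"dy": 0,"dz": -0.3,"roll": 0,"claw": 1},{"dx": 0,"dy": 0,"dz": -0.64,"roll": 0,"claw": 1},{"dx": 0,"dy": 0,"dz": -0.64,"roll": 0,"claw": 0.2},{"dx": 0,"dy": 0,"dz": -0.64,"roll": 0,"claw": -0.6},{"dx": 0,"dy": 0,"dz": -0.64,"roll": 0,"claw": -1}], "grip_force": 50}}

```text
clock: 3.32
tcp_pos: [0.5798, -0.2034, 0.0057]
orientation: [0.0, 0.052, 0.999, -0.0]
wrist_force: [-0.2, 0.7, -0.2]
finger_gap: 0.0323
grip_force: 0.0
```

{"api": "send_rows", "payload": {"increments": [{"dx": 0,"dy": 0,"dz": 0,"roll": 0,"claw": -1},{"dx": 0,"dy": 0,"dz": 0,"roll": 0,"claw": -1},{"dx": 0,"dy": 0,"dz": 0,"roll": 0,"claw": -1},{"dx": 0,"dy": 0,"dz": 0,"roll": 0,"claw": -1},{"dx": 0,"dy": 0,"dz": 0,"roll": 0,"claw": -1}]}}

```text
clock: 3.95
tcp_pos: [0.58, -0.2035, 0.0059]
orientation: [0.0, 0.052, 0.999, -0.0]
wrist_force: [0.1, 0.6, 5.1]
finger_gap: 0.027
grip_force: 51.1
```

{"api": "send_rows", "payload": {"increments": [{"dx": -0.3,"dy": 0.03,"dz": 0.05,"roll": 0,"claw": -1},{"dx": -0.8,"dy": 0.08,"dz": 0.05,"roll": 0,"claw": -1},{"dx": -1.3,"dy": 0.13,"dz": 0.05,"roll": 0,"claw": -1},{"dx": -1.8,"dy": 0.18,"dz": 0.05,"roll": 0,"claw": -1},{"dx": -2.3,"dy": 0.23,"dz": 0.05,"roll": 0,"claw": -1}]}}

```text
clock: 4.58
tcp_pos: [0.5205, -0.1972, 0.0063]
orientation: [-0.0, 0.052, 0.999, 0.0]
wrist_force: [0.5, -0.6, -2.5]
finger_gap: 0.027
grip_force: 50.3
```

{"api": "send_rows", "payload": {"increments": [{"dx": -0.5,"dy": 0.05,"dz": 0,"roll": 0,"claw": -1},{"dx": -1,"dy": 0.1,"dz": 0,"roll": 0,"claw": -1},{"dx": -1.5,"dy": 0.15,"dz": 0,"roll": 0,"claw": -1},{"dx": -2,"dy": 0.2,"dz": 0,"roll": 0,"claw": -1},{"dx": -2,"dy": 0.2,"dz": 0,"roll": 0,"claw": -1}]}}

```text
clock: 5.2
tcp_pos: [0.4708, -0.1922, 0.0065]
orientation: [-0.0, 0.052, 0.999, 0.0]
wrist_force: [0.3, -0.5, -1.5]
finger_gap: 0.0268
grip_force: 50.3
```

{"api": "send_rows", "payload": {"increments": [{"dx": 0,"dy": 0,"dz": -0.04,"roll": 0,"claw": -1},{"dx": 0,"dy": 0,"dz": -0.04,"roll": 0,"claw": 0},{"dx": 0,"dy": 0,"dz": -0.04,"roll": 0,"claw": 1},{"dx": 0,"dy": 0,"dz": -0.04,"roll": 0,"claw": 1},{"dx": 0,"dy": 0,"dz": -0.04,"roll": 0,"claw": 1}]}}

```text
clock: 5.82
tcp_pos: [0.4722, -0.1926, 0.0056]
orientation: [0.0, 0.052, 0.999, -0.0]
wrist_force: [0.6, -0.3, 0.1]
finger_gap: 0.0858
grip_force: 0.0
```

{"api": "send_rows", "payload": {"increments": [{"dx": 0,"dy": 0,"dz": 1,"roll": 0,"claw": 1},{"dx": 0.3,"dy": 0,"dz": 2,"roll": 0,"claw": 1},{"dx": 1,"dy": 0,"dz": 3,"roll": 0,"claw": 1},{"dx": 1.7,"dy": -0.1,"dz": 3.4,"roll": 0,"claw": 1},{"dx": 1.7,"dy": -0.1,"dz": 3.4,"roll": 0,"claw": 1}]}}

```text
clock: 6.45
tcp_pos: [0.5162, -0.1957, 0.0915]
orientation: [0.001, 0.052, 0.999, -0.001]
wrist_force: [-0.8, 0.7, -0.4]
finger_gap: 0.0856
grip_force: 0.0
```

```bash
python3 -c "
from h import *
c=snap('wrist','w3');s=get_state();print(s['tcp_pos'],s['clock'],s['finger_gap'])
t=snap('top','t3');i=t['image'][180:320,340:440]
a=c['image'][:,120:560]
cv2.imwrite('pics/w3c.png',np.hstack([a,cv2.resize(i,(343,480),interpolation=2)]))
"
```

```text
[ 0.51460568 -0.19501889  0.09047144] 6.5 0.085749424373805
```

View pics/w3c.png

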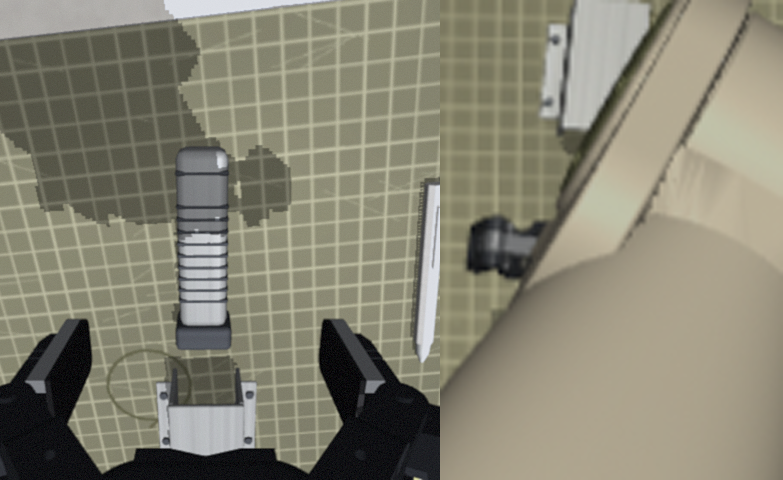

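The handle lies clear of the mouth, with its butt end at crop (202,148) and head end at (204,349). Its axis is straight and in line with the gripper.

```bash
python3 -c "
from h import *
c=load('w3');print(rays(c,[(320,240)])[0])
W=lambda p:[[120+x,y] for x,y in p]
for z in (0.003,.013,.023):
  e=plane(c,W([(202,148),(204,349)]),z);print(z,e.round(4),e.mean(0),np.linalg.norm(e[0]-e[1]))
s=plane(c,W([(177,200),(227,200),(179,300),(228,300)]),.015);print(s.round(4),(s[0]+s[1])/2,(s[2]+s[3])/2)
"
```

```text
[ 0.43539697 -0.18627467  0.23391776]
0.003 [[ 0.4574 -0.1903  0.003 ]
 [ 0.589  -0.2029  0.003 ]] [ 0.52320747 -0.19658834  0.003     ] 0.13224479764647606
0.013 [[ 0.4564 -0.1901  0.013 ]
 [ 0.5824 -0.2022  0.013 ]] [ 0.5194048 -0.1961417  0.013    ] 0.12651787564877068
0.023 [[ 0.4555 -0.1899  0.023 ]
 [ 0.5757 -0.2015  0.023 ]] [ 0.51560212 -0.19569506  0.023     ] 0.12079095365106556
[[ 0.4831 -0.207   0.015 ]
 [ 0.486  -0.1791  0.015 ]
 [ 0.545  -0.2136  0.015 ]
 [ 0.5481 -0.1839  0.015 ]] [ 0.48454233 -0.19306308  0.015     ] [ 0.54651222 -0.19874224  0.015     ]
```

{"api": "send_rows", "payload": {"increments": [{"dx": 0,"dy": -0.02,"dz": -1.2,"roll": 0,"claw": 1},{"dx": 0,"dy": -0.02,"dz": -2.4,"roll": 0,"claw": 1},{"dx": 0,"dy": -0.02,"dz": -3.1,"roll": 0,"claw": 1},{"dx": 0,"dy": -0.02,"dz": -3.36,"roll": 0,"claw": 1},{"dx": 0,"dy": -0.02,"dz": -3.36,"roll": 0,"claw": 0}], "grip_force": 60}}

```text
clock: 7.18
tcp_pos: [0.5136, -0.1952, 0.006]
orientation: [-0.001, 0.052, 0.999, 0.0]
wrist_force: [1.1, 0.7, 0.6]
finger_gap: 0.0697
grip_force: 0.0
```

{"api": "send_rows", "payload": {"increments": [{"dx": 0,"dy": 0,"dz": 0,"roll": 0,"claw": -1},{"dx": 0,"dy": 0,"dz": 0,"roll": 0,"claw": -1},{"dx": 0,"dy": 0,"dz": 0,"roll": 0,"claw": -1},{"dx": 0,"dy": 0,"dz": 0,"roll": 0,"claw": -1},{"dx": 0,"dy": 0,"dz": 0,"roll": 0,"claw": -1}]}}

```text
clock: 7.8
tcp_pos: [0.5154, -0.196, 0.0077]
orientation: [0.001, 0.052, 0.999, -0.0]
wrist_force: [-0.1, -0.4, 6.1]
finger_gap: 0.0268
grip_force: 60.8
```

{"api": "send_rows", "payload": {"increments": [{"dx": 0,"dy": 0,"dz": 0.4,"roll": 0,"claw": -1},{"dx": 0,"dy": 0,"dz": 1.2,"roll": 0,"claw": -1},{"dx": 0,"dy": 0,"dz": 2.2,"roll": 0,"claw": -1},{"dx": 0,"dy": 0,"dz": 3.2,"roll": 0,"claw": -1},{"dx": 0,"dy": 0.5,"dz": 4,"roll": 0,"claw": -1}]}}

```text
clock: 8.43
tcp_pos: [0.5145, -0.1835, 0.1077]
orientation: [0.0, 0.053, 0.999, -0.0]
wrist_force: [-0.4, 0.3, -2.7]
finger_gap: 0.0266
grip_force: 59.9
```

{"api": "send_rows", "payload": {"increments": [{"dx": 0,"dy": 1.3,"dz": 0.2,"roll": 0.2,"claw": -1},{"dx": 0,"dy": 3,"dz": 0.2,"roll": 0.5,"claw": -1},{"dx": 0,"dy": 4.8,"dz": 0.2,"roll": 0.8,"claw": -1},{"dx": 0,"dy": 6.3,"dz": 0.2,"roll": 1.1,"claw": -1},{"dx": 0,"dy": 7,"dz": 0.2,"roll": 1.1,"claw": -1}]}}

```text
clock: 9.05
tcp_pos: [0.5138, -0.0062, 0.1116]
orientation: [-0.0, -0.026, 1.0, 0.0]
wrist_force: [0.3, 0.2, -3.0]
finger_gap: 0.0268
grip_force: 59.9
```

{"api": "send_rows", "payload": {"increments": [{"dx": 0.2,"dy": 1,"dz": 0,"roll": 0,"claw": -1},{"dx": 0.4,"dy": 2.4,"dz": 0,"roll": 0,"claw": -1},{"dx": 0.6,"dy": 4,"dz": 0,"roll": 0,"claw": -1},{"dx": 0.72,"dy": 5.3,"dz": 0,"roll": 0,"claw": -1},{"dx": 0.72,"dy": 5.3,"dz": 0,"roll": 0,"claw": -1}]}}

```text
clock: 9.68
tcp_pos: [0.5326, 0.1259, 0.1115]
orientation: [-0.0, -0.026, 1.0, 0.0]
wrist_force: [0.6, 0.1, -2.4]
finger_gap: 0.0262
grip_force: 60.0
```

```bash
python3 -c "
from h import *
c=snap('wrist','w4');s=get_state();print(s['tcp_pos'],s['clock'],s['finger_gap'])
q=s['orientation'];print(np.degrees(2*np.arctan2(q[2],q[1])))
t=snap('top','t4')
cv2.imwrite('pics/w4c.png',np.hstack([c['image'][:,120:560],cv2.resize(t['image'][180:320,170:270],(343,480),interpolation=2)]))
"
```

```text
[0.53243436 0.12475732 0.11140686] 9.725 0.02691044398889981
182.8831493447622
```

View pics/w4c.png

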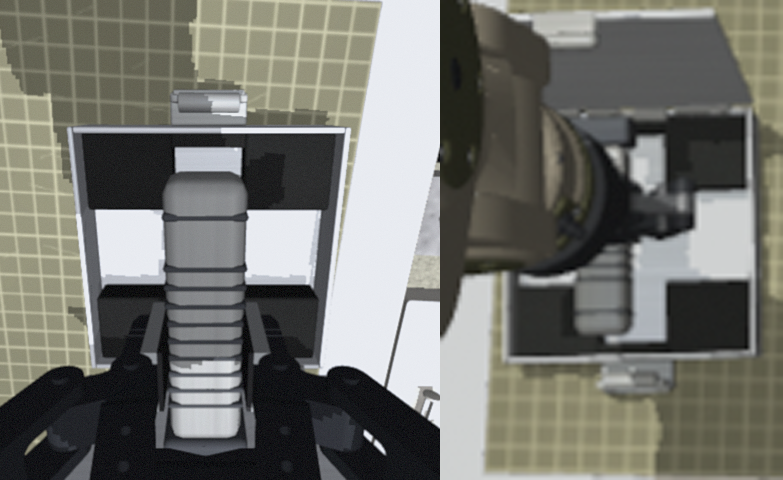

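The wrist view shows the handle straight above the pocket. Front rim corners are at crop (70,130) and (349,128), pocket edges at x 174 and 244.5 in the front part, channel edges at rows 209 and 297, and the butt end at (205,172).

```bash
python3 -c "
from h import *
c=load('w4');o,_=rays(c,[(320,240)]);print(o)
W=lambda p:[[120+x,y] for x,y in p]
r=plane(c,W([(70,130),(349,128),(320,367),(93,367)]),.036);print('rim',r.round(4),r.mean(0))
l=plane(c,W([(174,180),(244.5,180),(210,209),(210,297)]),.029);print('liner',l.round(4),(l[0]+l[1])/2,(l[2]+l[3])/2)
print('front floor end',plane(c,W([(210,148)]),[.029]),plane(c,W([(210,148)]),[.006]))
for z in (.107,.117,.127): print('butt',z,plane(c,W([(205,172),(164,235),(246,235)]),z).round(4).tolist())
t=load('t4');T=lambda p:[[170+(x-440)*100/343,180+y*140/480] for x,y in p]
print('top: butt',plane(t,T([(602,336),(576,300),(631,300)]),.117).round(4).tolist(),'pocket',plane(t,T([(665,310),(508,358),(757,352)]),[.029,.036,.036]).round(4).tolist())
"
```

```text
[0.45188679 0.12237012 0.25413003]
rim [[0.4668 0.0523 0.036 ]
 [0.4582 0.1988 0.036 ]
 [0.6063 0.2048 0.036 ]
 [0.6137 0.0588 0.036 ]] [0.53627385 0.12865047 0.036     ]
liner [[0.4915 0.1071 0.029 ]
 [0.4895 0.147  0.029 ]
 [0.5073 0.1284 0.029 ]
 [0.5637 0.1315 0.029 ]] [0.49050049 0.12705411 0.029     ] [0.5354976  0.12997829 0.029     ]
front floor end [[0.47280464 0.12649459 0.029     ]] [[0.47494167 0.12691596 0.006     ]]
butt 0.107 [[0.4743, 0.1237, 0.107], [0.4993, 0.1091, 0.107], [0.4977, 0.1408, 0.107]]
butt 0.117 [[0.4727, 0.1236, 0.117], [0.4961, 0.11, 0.117], [0.4946, 0.1396, 0.117]]
butt 0.127 [[0.4712, 0.1235, 0.127], [0.4929, 0.1109, 0.127], [0.4915, 0.1383, 0.127]]
top: butt [[0.4699, 0.1205, 0.117], [0.4894, 0.1356, 0.117], [0.49, 0.1054, 0.117]] pocket [[0.4887, 0.1026, 0.029], [0.4581, 0.1933, 0.036], [0.4645, 0.0456, 0.036]]
```

Wrist and top cameras agree that the pocket lies about +2 mm in y and +4 mm in x from the handle. I'll correct for that and lower.

{"api": "send_rows", "payload": {"increments": [{"dx": 0.15,"dy": 0.09,"dz": -0.5,"roll": 0,"claw": -1},{"dx": 0.15,"dy": 0.09,"dz": -1.3,"roll": 0,"claw": -1},{"dx": 0.15,"dy": 0.09,"dz": -2.1,"roll": 0,"claw": -1},{"dx": 0.15,"dy": 0.09,"dz": -2.5,"roll": 0,"claw": -1},{"dx": 0.15,"dy": 0.09,"dz": -2.5,"roll": 0,"claw": -1}]}}

```text
clock: 10.4
tcp_pos: [0.5356, 0.1261, 0.048]
orientation: [-0.001, -0.024, 1.0, -0.0]
wrist_force: [-0.1, 0.8, -2.4]
finger_gap: 0.0262
grip_force: 59.9
```

{"api": "send_rows", "payload": {"increments": [{"dx": 0,"dy": 0,"dz": -0.2,"roll": 0,"claw": -1},{"dx": 0,"dy": 0,"dz": -0.4,"roll": 0,"claw": -1},{"dx": 0,"dy": 0,"dz": -0.6,"roll": 0,"claw": -1},{"dx": 0,"dy": 0,"dz": -0.7,"roll": 0,"claw": -1},{"dx": 0,"dy": 0,"dz": -0.7,"roll": 0,"claw": -1}]}}

```text
clock: 11.02
tcp_pos: [0.5361, 0.1267, 0.0314]
orientation: [-0.0, -0.025, 1.0, 0.0]
wrist_force: [-0.5, -0.4, -1.7]
finger_gap: 0.027
grip_force: 60.0
```

{"api": "send_rows", "payload": {"increments": [{"dx": 0,"dy": 0,"dz": -0.2,"roll": 0,"claw": -1},{"dx": 0,"dy": 0,"dz": -0.4,"roll": 0,"claw": -1},{"dx": 0,"dy": 0,"dz": -0.55,"roll": 0,"claw": -1},{"dx": 0,"dy": 0,"dz": -0.68,"roll": 0,"claw": -1},{"dx": 0,"dy": 0,"dz": -0.68,"roll": 0,"claw": -1}]}}

```text
clock: 11.65
tcp_pos: [0.536, 0.1267, 0.0142]
orientation: [-0.0, -0.025, 1.0, 0.0]
wrist_force: [-0.5, 0.3, -2.3]
finger_gap: 0.0267
grip_force: 60.0
```

{"api": "send_rows", "payload": {"increments": [{"dx": 0,"dy": 0,"dz": -0.04,"roll": 0,"claw": -1},{"dx": 0,"dy": 0,"dz": -0.04,"roll": 0,"claw": 0},{"dx": 0,"dy": 0,"dz": -0.04,"roll": 0,"claw": 0.5},{"dx": 0,"dy": 0,"dz": -0.04,"roll": 0,"claw": 0.5},{"dx": 0,"dy": 0,"dz": -0.04,"roll": 0,"claw": 0.5}]}}

```text
clock: 12.28
tcp_pos: [0.5364, 0.1267, 0.0137]
orientation: [0.0, -0.025, 1.0, 0.0]
wrist_force: [0.4, -0.1, 1.3]
finger_gap: 0.0642
grip_force: 0.0
```

{"api": "send_rows", "payload": {"increments": [{"dx": 0,"dy": 0,"dz": 0.6,"roll": 0,"claw": 0.5},{"dx": 0,"dy": 0,"dz": 1.5,"roll": 0,"claw": 0.5},{"dx": 0,"dy": 0,"dz": 2.7,"roll": 0,"claw": 0.5},{"dx": -0.5,"dy": 0,"dz": 3.8,"roll": 0,"claw": 0.5},{"dx": -0.5,"dy": 0,"dz": 3.8,"roll": 0,"claw": 0}]}}

```text
clock: 12.9
tcp_pos: [0.5252, 0.127, 0.1118]
orientation: [0.003, -0.025, 1.0, 0.0]
wrist_force: [0.1, 0.3, 0.8]
finger_gap: 0.0475
grip_force: 0.0
```

```bash
python3 -c "
from h import *
c=snap('wrist','w5');s=get_state();print(s['tcp_pos'],s['clock'],s['finger_gap'])
t=snap('scene','s5')
cv2.imwrite('pics/w5c.png',np.hstack([c['image'][:,120:560],cv2.resize(t['image'][220:370,190:300],(352,480),interpolation=2)]))
"
```

```text
[0.52475662 0.1268339  0.11033231] 12.95 0.04302284389445501
```

View pics/w5c.png

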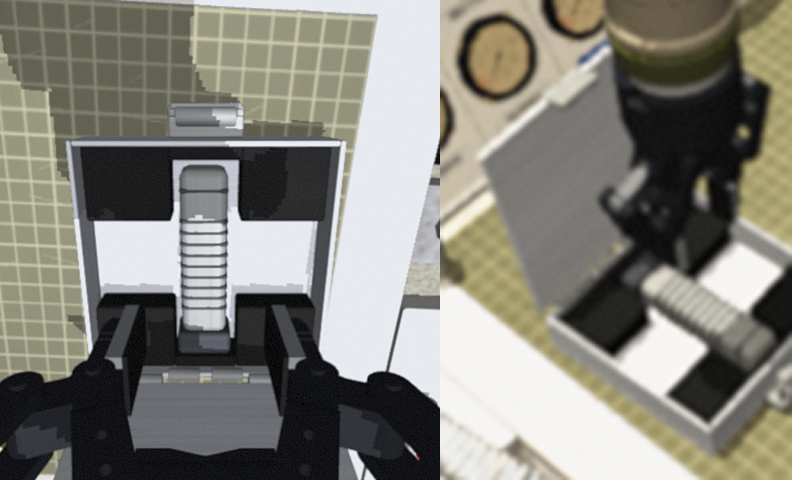

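The handle lies fully down in the pocket: butt at (203,168), head at (203,350), with clear gaps all round. Next I'll triangulate the lid's top corners and the back panel before going behind the lid.

```bash
python3 -c "
from h import *
a,b=load('top0'),load('scene0')
def tri(p,q):
    o,d=rays(a,[p]);u,e=rays(b,[q]);d=d[0]/np.linalg.norm(d);e=e[0]/np.linalg.norm(e)
    t=np.linalg.lstsq(np.c_[d,-e],u-o,rcond=None)[0];P,Q=o+d*t[0],u+e*t[1];return ((P+Q)/2).round(4),np.linalg.norm(P-Q).round(4)
print('lid',tri((165,187),(203.3,270)),tri((250,183),(252.7,228.3)))
print('panel top/bot left',tri((165,97),(138,262)),tri((163,150),(165,300)))
print('gauge',tri((208,121),(181,257)),tri((250,122),(207,237)))
print('panel bottom right',tri((486,157),(335,185)))
print('panel bottom',plane(a,[(165,150),(250,152)],0))
"
```

```text
lid (array([0.6296, 0.2069, 0.1821]), np.float64(0.0031)) (array([0.6405, 0.056 , 0.1789]), np.float64(0.0021))
panel top/bot left (array([0.834 , 0.2481, 0.0932]), np.float64(0.0113)) (array([0.7373, 0.2613, 0.0448]), np.float64(0.0057))
gauge (array([0.7918, 0.1638, 0.0702]), np.float64(0.0039)) (array([0.7924, 0.0788, 0.0709]), np.float64(0.006))
panel bottom right (array([ 0.7847, -0.446 , -0.0938]), np.float64(0.029))
panel bottom [[0.74784062 0.27023888 0.        ]
 [0.74764148 0.08645932 0.        ]]
```

{"api": "send_rows", "payload": {"increments": [{"dx": 0,"dy": 0,"dz": 1.5,"roll": 0,"claw": -1},{"dx": 0,"dy": 0,"dz": 3,"roll": 0,"claw": -1},{"dx": 0,"dy": 0,"dz": 4.5,"roll": 0,"claw": -1},{"dx": 0,"dy": 0,"dz": 5.6,"roll": 0,"claw": -1},{"dx": 0,"dy": 0,"dz": 5.6,"roll": 0,"claw": -1}]}}

```text
clock: 13.62
tcp_pos: [0.5251, 0.1268, 0.2497]
orientation: [0.001, -0.025, 1.0, 0.0]
wrist_force: [-0.5, 0.6, 0.7]
finger_gap: 0.0001
grip_force: 0.0
```

{"api": "send_rows", "payload": {"increments": [{"dx": 1.6,"dy": 0.15,"dz": 0,"roll": 0,"claw": -1},{"dx": 3.4,"dy": 0.15,"dz": 0,"roll": 0,"claw": -1},{"dx": 5.2,"dy": 0.15,"dz": 0,"roll": 0,"claw": -1},{"dx": 6.4,"dy": 0.15,"dz": 0,"roll": 0,"claw": -1},{"dx": 6.4,"dy": 0.15,"dz": 0,"roll": 0,"claw": -1}]}}

```text
clock: 14.25
tcp_pos: [0.6846, 0.13, 0.244]
orientation: [-0.002, -0.024, 1.0, -0.0]
wrist_force: [-0.4, -0.1, 0.1]
finger_gap: -0.0002
grip_force: 0.0
```

{"api": "send_rows", "payload": {"increments": [{"dx": 0,"dy": 0,"dz": -1,"roll": 0,"claw": -1},{"dx": 0,"dy": 0,"dz": -2,"roll": 0,"claw": -1},{"dx": 0,"dy": 0,"dz": -3,"roll": 0,"claw": -1},{"dx": 0,"dy": 0,"dz": -3.4,"roll": 0,"claw": -1},{"dx": 0,"dy": 0,"dz": -3.4,"roll": 0,"claw": -1}]}}

```text
clock: 14.88
tcp_pos: [0.6825, 0.1305, 0.1626]
orientation: [-0.001, -0.025, 1.0, -0.0]
wrist_force: [0.3, 0.3, -0.4]
finger_gap: -0.0001
grip_force: 0.0
```

{"api": "send_rows", "payload": {"increments": [{"dx": -0.5,"dy": 0,"dz": 0,"roll": 0,"claw": -1},{"dx": -1,"dy": 0,"dz": 0,"roll": 0,"claw": -1},{"dx": -1.5,"dy": 0,"dz": 0,"roll": 0,"claw": -1},{"dx": -2,"dy": 0,"dz": 0,"roll": 0,"claw": -1},{"dx": -2.5,"dy": 0,"dz": 0,"roll": 0,"claw": -1}]}}

```text
clock: 15.5
tcp_pos: [0.6223, 0.1304, 0.1657]
orientation: [0.002, -0.025, 1.0, -0.0]
wrist_force: [1.7, -1.1, 0.3]
finger_gap: -0.0001
grip_force: 0.7
```

{"api": "send_rows", "payload": {"increments": [{"dx": -0.5,"dy": 0,"dz": 0,"roll": 0,"claw": -1},{"dx": -1,"dy": 0,"dz": 0,"roll": 0,"claw": -1},{"dx": -1.5,"dy": 0,"dz": 0,"roll": 0,"claw": -1},{"dx": -2,"dy": 0,"dz": 0,"roll": 0,"claw": -1},{"dx": -2.5,"dy": 0,"dz": 0,"roll": 0,"claw": -1}]}}

```text
clock: 16.12
tcp_pos: [0.5579, 0.1305, 0.1635]
orientation: [-0.0, -0.025, 1.0, 0.0]
wrist_force: [1.9, 0.5, -0.2]
finger_gap: -0.0
grip_force: 0.5
```

{"api": "send_rows", "payload": {"increments": [{"dx": -0.5,"dy": 0,"dz": -0.2,"roll": 0,"claw": -1},{"dx": -1,"dy": 0,"dz": -0.5,"roll": 0,"claw": -1},{"dx": -1.4,"dy": 0,"dz": -0.82,"roll": 0,"claw": -1},{"dx": -1.78,"dy": 0,"dz": -1.16,"roll": 0,"claw": -1},{"dx": -2.08,"dy": 0,"dz": -1.55,"roll": 0,"claw": -1}]}}

```text
clock: 16.75
tcp_pos: [0.506, 0.1305, 0.1245]
orientation: [-0.0, -0.025, 1.0, 0.0]
wrist_force: [0.4, -0.3, 0.6]
finger_gap: 0.0002
grip_force: 0.4
```

{"api": "send_rows", "payload": {"increments": [{"dx": -0.3,"dy": 0,"dz": -0.41,"roll": 0,"claw": -1},{"dx": -0.55,"dy": 0,"dz": -0.86,"roll": 0,"claw": -1},{"dx": -0.78,"dy": 0,"dz": -1.33,"roll": 0,"claw": -1},{"dx": -0.92,"dy": 0,"dz": -1.75,"roll": 0,"claw": -1},{"dx": -1.02,"dy": 0,"dz": -2.1,"roll": 0,"claw": -1}]}}

```text
clock: 17.38
tcp_pos: [0.4808, 0.1304, 0.0715]
orientation: [-0.0, -0.025, 1.0, 0.0]
wrist_force: [-0.6, -0.6, 1.3]
finger_gap: -0.0003
grip_force: 0.3
```

{"api": "send_rows", "payload": {"increments": [{"dx": -0.1,"dy": -0.25,"dz": 0,"roll": 0,"claw": -1},{"dx": -0.15,"dy": -0.25,"dz": -0.2,"roll": 0,"claw": -1},{"dx": -0.15,"dy": -0.25,"dz": -0.4,"roll": 0,"claw": -1},{"dx": -0.15,"dy": -0.25,"dz": -0.5,"roll": 0,"claw": -1},{"dx": -0.15,"dy": -0.25,"dz": -0.6,"roll": 0,"claw": -1}]}}

```text
clock: 18.0
tcp_pos: [0.4776, 0.1243, 0.0572]
orientation: [0.0, -0.025, 1.0, 0.0]
wrist_force: [-0.0, -0.1, 1.2]
finger_gap: -0.0004
grip_force: 0.3
```

{"api": "send_rows", "payload": {"increments": [{"dx": 0,"dy": 0,"dz": -0.08,"roll": 0,"claw": -1},{"dx": 0,"dy": 0,"dz": -0.16,"roll": 0,"claw": -1},{"dx": 0,"dy": 0,"dz": -0.22,"roll": 0,"claw": -1},{"dx": 0,"dy": 0,"dz": -0.22,"roll": 0,"claw": -1},{"dx": 0,"dy": 0,"dz": -0.22,"roll": 0,"claw": -1}]}}

```text
clock: 18.62
tcp_pos: [0.4772, 0.1243, 0.0525]
orientation: [-0.0, -0.025, 1.0, 0.0]
wrist_force: [-3.6, -0.8, 7.9]
finger_gap: 0.0001
grip_force: 3.9
```

{"api": "send_rows", "payload": {"increments": [{"dx": 0,"dy": 0,"dz": -0.06,"roll": 0,"claw": -1},{"dx": 0,"dy": 0,"dz": -0.12,"roll": 0,"claw": -1},{"dx": 0,"dy": 0,"dz": -0.18,"roll": 0,"claw": -1},{"dx": 0,"dy": 0,"dz": -0.18,"roll": 0,"claw": -1},{"dx": 0,"dy": 0,"dz": -0.18,"roll": 0,"claw": -1}]}}

```text
clock: 19.25
tcp_pos: [0.4777, 0.1242, 0.0472]
orientation: [0.0, -0.025, 1.0, 0.0]
wrist_force: [0.7, -0.2, -0.5]
finger_gap: -0.0002
grip_force: 0.0
```

{"api": "send_rows", "payload": {"increments": [{"dx": 0,"dy": 0,"dz": -0.06,"roll": 0,"claw": -1},{"dx": 0,"dy": 0,"dz": -0.12,"roll": 0,"claw": -1},{"dx": 0,"dy": 0,"dz": -0.18,"roll": 0,"claw": -1},{"dx": 0,"dy": 0,"dz": -0.18,"roll": 0,"claw": -1},{"dx": 0,"dy": 0,"dz": -0.18,"roll": 0,"claw": -1}]}}

```text
clock: 19.88
tcp_pos: [0.4775, 0.1242, 0.0429]
orientation: [0.0, -0.025, 1.0, 0.0]
wrist_force: [-0.2, -0.9, 2.1]
finger_gap: -0.0004
grip_force: 1.0
```

{"api": "send_rows", "payload": {"increments": [{"dx": 0,"dy": 0,"dz": 0.3,"roll": 0,"claw": -1},{"dx": 0,"dy": 0,"dz": 1.5,"roll": 0,"claw": -1},{"dx": -0.5,"dy": -1.5,"dz": 3,"roll": 0,"claw": -1},{"dx": -1,"dy": -3,"dz": 4.5,"roll": 0,"claw": -1},{"dx": -1.5,"dy": -5,"dz": 6,"roll": 0,"claw": -1}]}}

```text
clock: 20.5
tcp_pos: [0.4399, -0.0005, 0.1938]
orientation: [0.001, -0.026, 1.0, -0.0]
wrist_force: [2.0, -0.7, -0.8]
finger_gap: 0.0002
grip_force: 0.0
```

```bash
python3 -c "
from h import *
t=snap('top','t6');s=snap('scene','s6')
cv2.imwrite('pics/f.png',np.hstack([cv2.resize(t['image'][140:340,160:500],(510,300)),cv2.resize(s['image'][210:370,150:300],(281,300))]))
"
```

```text
(no output)
```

View pics/f.png

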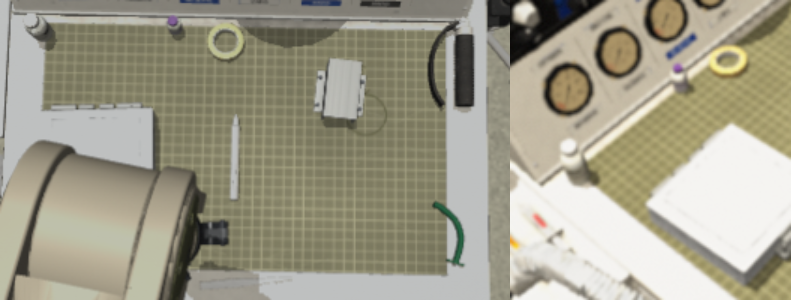

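The final view shows the lid flat and shut, the holster empty, the other things in place and the arm clear. I'll hand in.

```bash
python3 -c "
from workcell import hand_in
print(hand_in())"
```

```text
the job is handed in; nothing more can be done
None
```

The handle was drawn from the holster, laid down, taken afresh and put fully down in the case's pocket, and the lid snapped shut at about 20 s on the clock; I've handed the job in, with no verdict given.

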